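# Close the cheese keeper and fold its four clips home

## Robot

A 6-joint arm with a two-finger parallel gripper is mounted at the origin on the work surface. World frame = base frame: x ahead of the robot, y to its left, z up, the work surface at z = 0. Lengths are in m, angles in rad, forces in N, time in s.
With the tool pointing down it reaches from about 0.3 to 0.85 m from the base axis. Payload 5.4 kg.
Tool frame: the origin (TCP) lies midway between the tips of the shut fingers; the grasp point (between the pads) lies 19 mm behind it; z points along the fingers, y is the direction in which the jaws open and shut (so a half turn about z gives the same grasp; the last joint's range is limited). The gripper opens to 85 mm and grips with 20 to 120 N. Pads are 22 mm wide; open, the fingers measure 114 mm over their backs; the gripper's body (76 mm by 85 mm) begins 54 mm behind the grasp point. The pads swing forward as they close: fully open they stand 13 mm farther back than shut.
Start: joints at [-1.409, 0.158, 1.597, -0, 1.386, -0.21], TCP at [0.209, -0.536, 0.231] pointing down, gripper open.
Joint ranges: [-2.91, 2.91], [-0.94, 2.29], [0.18, 2.7], [-1.29, 4.43], [0.17, 2.64], [-3, 3]. Speed limits (rad/s): [2.57, 2.57, 3.14, 3.14, 3.14, 3.14].

## Interface

Orientations are given as a unit quaternion [w, x, y, z].
In Python, from cell import bot, eyes, job gives the robot as it stands.
- The arm moves only by the tool carry_out, never from a script. Its argument "plan" is a list of rows, each an object of numbers: "jaw": the closure in counts, from 0 (fully open) to 255 (shut); "x", "y", "z": the shift along the tool's x, y, z in mm; "turn": the turn about the tool's z in degrees. A call has 1 to 12 rows; each row shifts and turns the commanded pose from where the row before left it, along the tool's axes as they then stand; what a row does not reach is not made up. A row lasts 1/12 s, in which the tool goes at most 41.7 mm and 7.16 degrees, less where a joint would pass 70% of its speed; a pose out of reach is approached as far as the arm can. A call is refused whole if a number of a shift passes 41.7 or a number of a turn 7.16, either way. A call with a gripper value outside its range is refused whole. The fingers move at their own pace and stop on an object; "grip_force" is the grip in N (left out, the last holds). Time passes only in rows, so rows that do not move let the fingers close. It gives the time, the measured TCP pose, the force and the opening at its end, in the units of the state.
- bot.get_state(): the state, without advancing time (a new reading comes with each control period).
- eyes.read_camera(name): name is "scene" or "top" or "wrist"; returns the picture (400x640x3 uint8, blue, green, red); there is no depth.
- eyes.camera_info(name): a dict with "fx", "fy", "cx", "cy" (pixels), "T" (4x4, takes a point from camera to world coordinates). Camera axes: x right, y down, z forward; pixel columns grow to the right and rows downward; lengths in m; the calibration is good to about 2 mm. A picture is of the moment at which its call begins: read the wrist's pose just before it. camera_info takes no time and is no camera call; for the wrist camera it gives the pose at the moment of the call.
- job.job_done(): hands the job in, once; it reports no verdict.
The state is a dict: "clock": time; "q": joint angles; "qvel": joint speeds; "effort": joint torques, N m; "ee_pos": TCP position; "eef_rot": TCP orientation; "contact_force": force on the tool from outside, world axes, zero at the start; "wrist_torque": the same for the moment, N m; "width": opening from 0.0 (shut) to 1.0 (fully open).
Only numpy, scipy, OpenCV 4.12 (cv2) and the standard library are available. Lean on these libraries where they do the work, as an engineer would, in place of code of your own. Each camera call takes 0.05 s, during which the arm holds its last target. There are 200 camera calls.

## Task

Put the loose lid on the clear cheese keeper while its four clips still stand open and let go of it, then fold the clips inward over the lid's rim one by one and press each fully home, so that the lid sits flush and tight on its seal. Be gentle: the acrylic cracks if it or a clip is pushed with more than about 40 N. Leave the bottle, the wine glass and the corkscrew where they are.

Things in the scene. Friction and masses are not known exactly. Their poses are not given: they have to be found in the camera images.
- keeper_mouth (a point): Centre of the keeper's mouth, level with its hard rim, 80 mm above the counter; x along its long side, z up. The keeper: a clear acrylic box fixed to the counter, 150 (x) x 120 (y) x 80 mm, walls 5 mm, mouth 140 x 110 mm, cheese inside. Outside the middle of each wall a black bracket (ends 14 mm out) carries a brass clip. Acrylic and clips crack under pushes above 40 N.
- seal_top (a point): Centre of the springy white seal strips' upper edge, 84 mm above the counter: they run along the tops of the four walls and stand 4 mm proud of the hard rim. A lid that merely lies there rests about 4 mm high; each side of the seal needs about 2.5 N to be squeezed flat.
- lid_handle (a point): Centre of the lid's steel bar handle, 50 mm long (lid's x), 14 wide, 30 tall, on the middle of the lid; 15 mm above the plate's top, 23 mm above its underside. The lid (about 250 g, loose, flat on the counter beside the keeper at the start) is a dark wooden plate 148 (x) x 118 (y) x 8 mm; a half turn makes no difference.
- lid_rim (a point): Centre of the underside of the lid's plate. Under the plate is a plug 133 x 103 mm, 10 mm deep, that drops into the keeper's mouth with 3.5 mm play all round. This point is level with keeper_mouth when the lid is pressed fully home, 4 mm above it when it only lies on the seal.
- clip_near (a joint): Angle (rad) of the brass clip on the keeper's -x side: 0 = flat and home on the lid rim (hard stop), 1.57 = upright, 1.8 to 2.1 at the start (leaning outward). The hinge is stiff (0.27 N m; the clip stays where it is left). Its rib meets a lid lying high at about 0.14 rad; from there it squeezes the seal too, some 14 N in all near the tip. Stop is hard: come on slowly, about 10 mm/s.
- clip_near_hinge (a point): Middle of that clip's hinge axis, level and parallel to the wall, (-84, 0, 93) mm from the counter under the keeper's centre in keeper axes, so 13 mm above the mouth point. x points inward, z up (does not turn with the clip).
- clip_near_tip (a point): Middle of the tip edge of the -x side's clip, a flap 40 mm wide, 36 mm from hinge axis to tip, 5 mm thick: 3 mm on the outer side (the top when closed), 2 mm on the inner, with a 3 mm rib on the inner side 29 mm from the axis. x points from hinge to tip.
- clip_far (a joint): Angle (rad) of the brass clip on the keeper's +x side: 0 = flat and home on the lid rim (hard stop), 1.57 = upright, 1.8 to 2.1 at the start (leaning outward). The hinge is stiff (0.27 N m; the clip stays where it is left). Its rib meets a lid lying high at about 0.14 rad; from there it squeezes the seal too, some 14 N in all near the tip. Stop is hard: come on slowly, about 10 mm/s.
- clip_far_hinge (a point): Middle of that clip's hinge axis, level and parallel to the wall, (84, 0, 93) mm from the counter under the keeper's centre in keeper axes, so 13 mm above the mouth point. x points inward, z up (does not turn with the clip).
- clip_far_tip (a point): Middle of the tip edge of the +x side's clip, a flap 40 mm wide, 36 mm from hinge axis to tip, 5 mm thick: 3 mm on the outer side (the top when closed), 2 mm on the inner, with a 3 mm rib on the inner side 29 mm from the axis. x points from hinge to tip.
- clip_left (a joint): Angle (rad) of the brass clip on the keeper's +y side: 0 = flat and home on the lid rim (hard stop), 1.57 = upright, 1.8 to 2.1 at the start (leaning outward). The hinge is stiff (0.27 N m; the clip stays where it is left). Its rib meets a lid lying high at about 0.14 rad; from there it squeezes the seal too, some 14 N in all near the tip. Stop is hard: come on slowly, about 10 mm/s.
- clip_left_hinge (a point): Middle of that clip's hinge axis, level and parallel to the wall, (0, 69, 93) mm from the counter under the keeper's centre in keeper axes, so 13 mm above the mouth point. x points inward, z up (does not turn with the clip).
- clip_left_tip (a point): Middle of the tip edge of the +y side's clip, a flap 40 mm wide, 36 mm from hinge axis to tip, 5 mm thick: 3 mm on the outer side (the top when closed), 2 mm on the inner, with a 3 mm rib on the inner side 29 mm from the axis. x points from hinge to tip.
- clip_right (a joint): Angle (rad) of the brass clip on the keeper's -y side: 0 = flat and home on the lid rim (hard stop), 1.57 = upright, 1.8 to 2.1 at the start (leaning outward). The hinge is stiff (0.27 N m; the clip stays where it is left). Its rib meets a lid lying high at about 0.14 rad; from there it squeezes the seal too, some 14 N in all near the tip. Stop is hard: come on slowly, about 10 mm/s.
- clip_right_hinge (a point): Middle of that clip's hinge axis, level and parallel to the wall, (0, -69, 93) mm from the counter under the keeper's centre in keeper axes, so 13 mm above the mouth point. x points inward, z up (does not turn with the clip).
- clip_right_tip (a point): Middle of the tip edge of the -y side's clip, a flap 40 mm wide, 36 mm from hinge axis to tip, 5 mm thick: 3 mm on the outer side (the top when closed), 2 mm on the inner, with a 3 mm rib on the inner side 29 mm from the axis. x points from hinge to tip.
- bottle_mid (a point): Bystander: green wine bottle standing upright, 74 mm thick, 290 mm tall; point on its axis 100 mm up.
- wineglass_mid (a point): Bystander: stemmed wine glass standing upright, 74 mm wide, 185 mm tall; point on its axis 90 mm up.
- corkscrew_mid (a point): Bystander: folded corkscrew lying on the counter, 110 x 20 x 18 mm (long side along its y); point at its centre, 8 mm up.
There are look-alikes about, which are no part of the job. Of the things that look like the part that bears lid_handle, the largest one is meant. What is shaped like the part that bears keeper_mouth but orange is not meant.

How it is judged:
By the outcome, as a careful person would: the job done as asked, in the order asked, and still so for the second after the job is handed in, with the robot touching nothing.
It also fails if it takes over 72 s, if anything falls off the work surface, if the arm or the gripper's body presses on something with over 40 N, if the wrist force passes 120 N, or if a joint passes its speed limit or range.

## Working session

There is one attempt and no reset: what is moved stays moved. The work goes in short steps, Python scripts to look and compute and a tool call to move; the robot and the scene stay as the last step left them, time stands still between calls to the robot, and variables do not carry over. Pictures are saved under pics/ and viewed, about 8 in all and at most 12, crops included, and the job is handed in when it is done.

Besides the shell and the picture viewer there is one more tool, called after ">>>" as name(argument=value, ...) on one line, values as JSON. carry_out: Moves the arm, as the interface text tells. Its arguments: {"type":"object","properties":{"plan":{"type":"array","items":{"type":"object","properties":{"jaw":{"type":"number"},"x":{"type":"number"},"y":{"type":"number"},"z":{"type":"number"},"turn":{"type":"number"}}}},"grip_force":{"type":"number"}},"required":["plan"]}

```bash
mkdir -p pics; cat > h.py <<'E'
import numpy as np, cv2
from cell import bot, eyes, job
def snap(cam,name):
    im=eyes.read_camera(cam); cv2.imwrite(f'pics/{name}.png',im); return im
def ray(cam,u,v,z,info=None):
    i=info or eyes.camera_info(cam); T=np.array(i['T'])
    d=T[:3,:3]@np.array([(u-i['cx'])/i['fx'],(v-i['cy'])/i['fy'],1]); o=T[:3,3]
    return o+d*(z-o[2])/d[2]
def proj(cam,p,info=None):
    i=info or eyes.camera_info(cam); T=np.array(i['T'])
    c=T[:3,:3].T@(np.array(p)-T[:3,3]); return np.array([i['fx']*c[0]/c[2]+i['cx'],i['fy']*c[1]/c[2]+i['cy']])
E
python3 - <<'E'
from h import *
a=snap('top','top0'); b=snap('scene','scene0')
s=bot.get_state(); print({k:np.round(v,3) for k,v in s.items()})
for c in('top','scene','wrist'): print(c,eyes.camera_info(c)['fx'],np.round(eyes.camera_info(c)['T'],3).tolist())
E
```

```text
{'clock': np.float64(0.1), 'q': array([-1.409,  0.159,  1.598,  0.   ,  1.386, -0.21 ]), 'qvel': array([-0.   , -0.002, -0.002,  0.   ,  0.   ,  0.   ]), 'effort': array([-1.0000e-03, -3.9699e+01, -3.3234e+01, -0.0000e+00,  4.0000e-03,
        0.0000e+00]), 'ee_pos': array([ 0.209, -0.535,  0.23 ]), 'eef_rot': array([-0.001,  0.983,  0.185,  0.   ]), 'contact_force': array([ 0.099, -0.023, -0.009]), 'wrist_torque': array([ 0.005, -0.032,  0.008]), 'width': np.float64(1.003)}
top 407.97173497448074 [[-0.0, -0.992, 0.127, 0.431], [-1.0, -0.002, -0.022, 0.015], [0.022, -0.127, -0.992, 1.069], [0.0, 0.0, 0.0, 1.0]]
scene 432.8159056260676 [[-0.653, 0.621, -0.433, 1.142], [0.757, 0.536, -0.373, 0.476], [-0.0, -0.572, -0.82, 1.14], [0.0, 0.0, 0.0, 1.0]]
wrist 352.40006466571265 [[0.363, -0.896, -0.255, 0.274], [-0.932, -0.349, -0.098, -0.51], [-0.001, 0.274, -0.962, 0.372], [0.0, 0.0, 0.0, 1.0]]
```

View pics/top0.png

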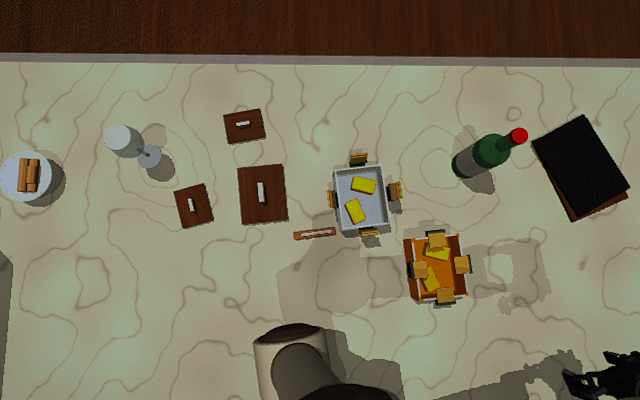

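View pics/scene0.png

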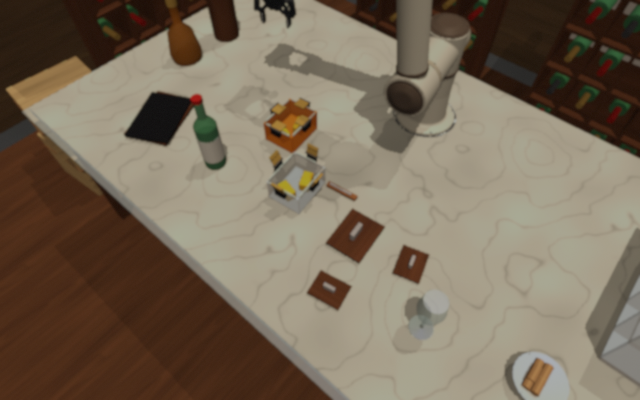

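The top view shows the keeper at about (360,200) with its clips open. The largest lid is at (263,194). The orange keeper and the two small lids are decoys. Next I measure lid and keeper from the top picture.

```bash
python3 - <<'E'
from h import *
im=cv2.imread('pics/top0.png'); hsv=cv2.cvtColor(im,cv2.COLOR_BGR2HSV)
r=im[155:235,230:295].astype(int); m=((r[...,2]-r[...,0]>25)&(r[...,2]<140)).astype(np.uint8)
m=cv2.morphologyEx(m,cv2.MORPH_CLOSE,np.ones((9,9)))
c=max(cv2.findContours(m,0,1)[0],key=cv2.contourArea)+np.array([230,155])
b=cv2.boxPoints(cv2.minAreaRect(c)); i=eyes.camera_info('top')
P=np.array([ray('top',*p,.018,i) for p in b]); print(np.round(P,4)); print('c',P.mean(0),[np.linalg.norm(P[k]-P[k-1]) for k in range(4)])
for k in range(4):
    d=P[k]-P[k-1]; print(np.degrees(np.arctan2(d[1],d[0])))
print('handle',ray('top',263,193,.048,i), 'keeper~',ray('top',360,200,.084,i))
cv2.imwrite('pics/crop.png',cv2.resize(im[145:245,220:410],None,fx=4.2,fy=4.2,interpolation=cv2.INTER_CUBIC))
E
```

```text
[[0.6741 0.2004 0.018 ]
 [0.6857 0.0769 0.018 ]
 [0.5044 0.0598 0.018 ]
 [0.4937 0.1807 0.018 ]]
c [0.58948206 0.12943395 0.018     ] [np.float64(0.18149357417982667), np.float64(0.1239959867324142), np.float64(0.18216216811328567), np.float64(0.12138493218188748)]
6.228781763672473
-84.629377227622
-174.59627430289663
95.04543867433664
handle [0.57496543 0.12307031 0.048     ] keeper~ [ 0.55326263 -0.11709657  0.084     ]
```

View pics/crop.png

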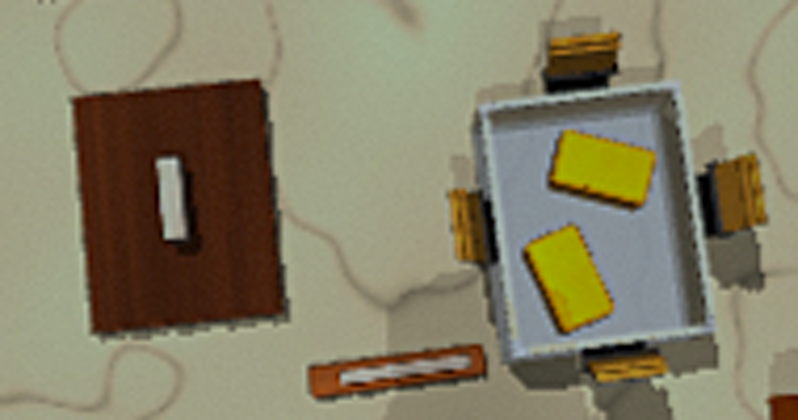

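The crop shows the lid's plate corners at about (72,97), (262,82), (287,318) and (93,333), and the keeper's rim corners at about (478,103), (680,85), (714,330) and (510,357). The clips are open. I compute poses from these corners.

```bash
python3 - <<'E'
from h import *
i=eyes.camera_info('top')
def an(pts,z,n):
    P=np.array([ray('top',u/4.2+220-.4,v/4.2+145-.4,z,i)[:2] for u,v in pts])
    print(n,'c',P.mean(0).round(4),'L',[round(np.linalg.norm(P[k]-P[k-1]),4) for k in range(4)])
    for a,b in((3,0),(2,1),(1,0),(2,3)):
        d=P[b]-P[a]; print(round(np.degrees(np.arctan2(d[1],d[0])),2),end=' ')
    print()
an([(72,97),(262,82),(287,318),(93,333)],.018,'lid')
an([(478,103),(680,85),(714,330),(510,357)],.084,'keeper')
h=[(157,157),(178,157),(186,240),(165,241)]
an(h,.048,'handle')
E
```

```text
lid c [0.5772 0.1285] L [np.float64(0.1477), np.float64(0.1183), np.float64(0.1484), np.float64(0.1188)]
6.33 6.48 94.85 94.5 
keeper c [ 0.5621 -0.1207] L [np.float64(0.1496), np.float64(0.1196), np.float64(0.1451), np.float64(0.1192)]
6.72 6.59 95.4 97.55 
handle c [0.5778 0.1296] L [np.float64(0.0512), np.float64(0.0126), np.float64(0.0507), np.float64(0.0125)]
6.35 6.33 90.19 92.88
```

>>> carry_out(plan=[{"turn": 5.1, "z": -7}, {"turn": 5.1, "z": -7}, {"turn": 5.1, "z": -7}, {"x": 28, "y": -27}, {"x": 28, "y": -27}, {"x": 28, "y": -27}, {"x": 28, "y": -27}, {"x": 28, "y": -27}, {"x": 28, "y": -27}, {"x": 28, "y": -27}, {"x": 28, "y": -27}, {"x": 28, "y": -27}])

```text
schema error: expected keys jaw, x, y, z, turn
```

>>> carry_out(plan=[{"x": 28, "y": -27}, {"x": 28, "y": -27}, {"x": 28, "y": -27}, {"x": 28, "y": -27}, {"x": 1, "y": 3}, {}])

```text
schema error: expected keys jaw, x, y, z, turn
```

```bash
cat >> h.py <<'E'
def st():
    s=bot.get_state(); w,x,y,z=s['eef_rot']; 
    from scipy.spatial.transform import Rotation as R
    M=R.from_quat([x,y,z,w]).as_matrix()
    print('t',round(float(s['clock']),2),'p',np.round(np.array(s['ee_pos'])*1e3,1),'yaw',round(np.degrees(np.arctan2(M[1,0],M[0,0])),2),'tilt',np.round(M[:2,2],4),'F',np.round(s['contact_force'],1),'w',round(float(s['width']),3)); return s,M
def to(x,y,z):
    s,M=st(); print('tool shift',np.round(M.T@(np.array([x,y,z])-s['ee_pos'])*1e3,1))
E
python3 - <<'E'
from h import *
to(.5775,.129,.2)
snap('wrist','w1'); import pickle; pickle.dump(eyes.camera_info('wrist'),open('w1.pkl','wb'))
E
```

```text
t 0.1 p [ 208.8 -535.1  230.4] yaw 21.31 tilt [-0.0003  0.0018] F [ 0.1 -0.  -0. ] w 1.003
tool shift [ 584.8 -484.7   31.5]
```

View pics/w1.png

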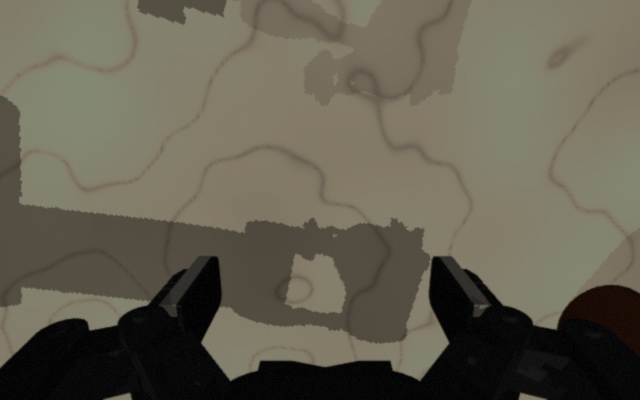

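>>> carry_out(plan=[{"jaw": 0, "x": 0, "y": 0, "z": -7, "turn": 5.1}, {"jaw": 0, "x": 0, "y": 0, "z": -7, "turn": 5.1}, {"jaw": 0, "x": 0, "y": 0, "z": -7, "turn": 5.1}, {"jaw": 0, "x": 24, "y": -27, "z": 0, "turn": 0}, {"jaw": 0, "x": 24, "y": -27, "z": 0, "turn": 0}, {"jaw": 0, "x": 24, "y": -27, "z": 0, "turn": 0}, {"jaw": 0, "x": 24, "y": -27, "z": 0, "turn": 0}, {"jaw": 0, "x": 24, "y": -27, "z": 0, "turn": 0}, {"jaw": 0, "x": 24, "y": -27, "z": 0, "turn": 0}, {"jaw": 0, "x": 24, "y": -27, "z": 0, "turn": 0}, {"jaw": 0, "x": 24, "y": -27, "z": 0, "turn": 0}, {"jaw": 0, "x": 24, "y": -27, "z": 0, "turn": 0}])

```text
clock: 1.15
ee_pos: [0.3989, -0.2697, 0.2521]
eef_rot: [-0.0, 0.999, 0.052, -0.0]
contact_force: [0.5, -0.3, 0.2]
width: 1.004
```

>>> carry_out(plan=[{"jaw": 0, "x": 24, "y": -27, "z": 0, "turn": 0}, {"jaw": 0, "x": 24, "y": -27, "z": 0, "turn": 0}, {"jaw": 0, "x": 24, "y": -27, "z": 0, "turn": 0}, {"jaw": 0, "x": 24, "y": -27, "z": 0, "turn": 0}, {"jaw": 0, "x": 20, "y": -20, "z": 0, "turn": 0}, {"jaw": 0, "x": 0, "y": 0, "z": 0, "turn": 0}, {"jaw": 0, "x": 0, "y": 0, "z": 0, "turn": 0}])

```text
clock: 1.73
ee_pos: [0.5005, -0.1308, 0.2519]
eef_rot: [-0.0, 0.999, 0.054, -0.0]
contact_force: [0.8, 0.4, -0.0]
width: 0.999
```

```bash
python3 - <<'E'
from h import *
to(.5775,.129,.2)
import pickle; pickle.dump(eyes.camera_info('wrist'),open('w1.pkl','wb')); snap('wrist','w2')
E
```

```text
t 1.73 p [ 500.5 -130.8  251.9] yaw 6.17 tilt [-0.0009  0.0002] F [ 0.8  0.4 -0. ] w 0.999
tool shift [ 104.5 -250.    51.9]
```

View pics/w2.png

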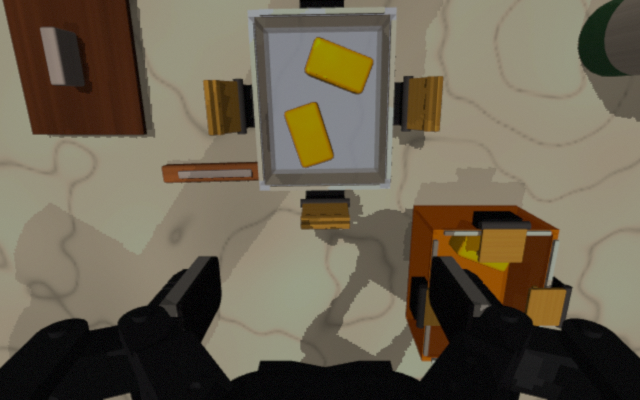

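The wrist picture shows the keeper's rim corners at about (250,11), (396,9), (391,187) and (261,189). All four clips lean outward.

```bash
python3 - <<'E'
from h import *
import pickle; i=pickle.load(open('w1.pkl','rb'))
def an(pts,z,n):
    P=np.array([ray('wrist',u,v,z,i)[:2] for u,v in pts])
    print(n,'c',P.mean(0).round(4),'L',[round(np.linalg.norm(P[k]-P[k-1]),4) for k in range(4)])
    for a,b in((3,0),(2,1),(1,0),(2,3)):
        d=P[b]-P[a]; print(round(np.degrees(np.arctan2(d[1],d[0])),2),end=' ')
    print()
an([(250,11),(396,9),(391,187),(261,189)],.084,'keeper')
for p in((32,135),(146,134)): print(ray('wrist',*p,.018,i))
# predicted lid corners by top estimate
a=np.radians(6.2);R=np.array([[np.cos(a),-np.sin(a)],[np.sin(a),np.cos(a)]])
for q in((-.074,.059),(-.074,-.059)): print('pred',np.array([.5772,.1288])+R@q)
for q in((.025,.007),(.025,-.007),(-.025,-.007),(-.025,.007)): print(proj('wrist',[*(np.array([.5775,.129])+R@q),.048],i).round())
E
```

```text
keeper c [ 0.5653 -0.1238] L [np.float64(0.1454), np.float64(0.1156), np.float64(0.145), np.float64(0.1176)]
6.74 7.55 96.86 97.06 
[0.50081451 0.17907604 0.018     ]
[0.51473165 0.05969181 0.018     ]
pred [0.49726087 0.17946295]
pred [0.51000479 0.06215314]
[38. 30.]
[53. 30.]
[65. 89.]
[50. 89.]
```

>>> carry_out(plan=[{"jaw": 60, "x": 6, "y": -36, "z": 0, "turn": 0}, {"jaw": 60, "x": 6, "y": -36, "z": 0, "turn": 0}, {"jaw": 60, "x": 6, "y": -36, "z": 0, "turn": 0}, {"jaw": 60, "x": 6, "y": -36, "z": 0, "turn": 0}, {"jaw": 60, "x": 6, "y": -36, "z": 0, "turn": 0}, {"jaw": 60, "x": 6, "y": -36, "z": 0, "turn": 0}, {"jaw": 60, "x": 6, "y": -34, "z": 0, "turn": 0}, {"jaw": 60, "x": 0, "y": 0, "z": 0, "turn": 0}, {"jaw": 60, "x": 0, "y": 0, "z": 0, "turn": 0}])

```text
clock: 2.53
ee_pos: [0.5156, 0.1211, 0.2521]
eef_rot: [0.0, 0.999, 0.053, -0.0]
contact_force: [0.4, -0.2, -0.2]
width: 0.767
```

```bash
python3 - <<'E'
from h import *
st()
import pickle; pickle.dump(eyes.camera_info('wrist'),open('w3.pkl','wb')); im=snap('wrist','w3')
E
```

```text
t 2.53 p [515.6 121.1 252.1] yaw 6.08 tilt [-0.0005 -0.0006] F [ 0.4 -0.2 -0.2] w 0.767
```

View pics/w3.png

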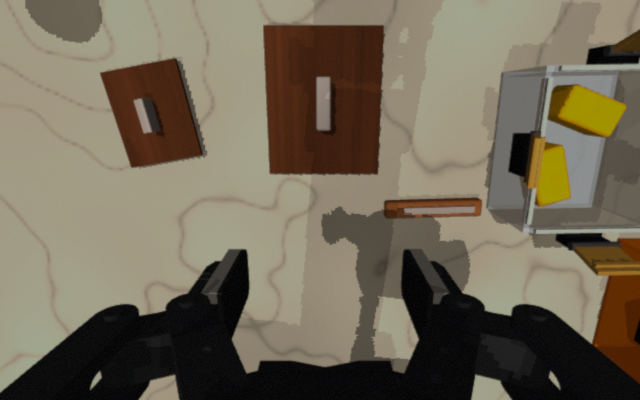

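The lid's corners are at about (263,25), (384,26), (378,174) and (269,174). Its handle is at about (323,103).

```bash
python3 - <<'E'
from h import *
import pickle; i=pickle.load(open('w3.pkl','rb'))
pts=[(263,25),(384,26),(378,174),(269,174)]
P=np.array([ray('wrist',u,v,.018,i)[:2] for u,v in pts])
print('c',P.mean(0).round(4),'L',[round(np.linalg.norm(P[k]-P[k-1]),4) for k in range(4)])
for a,b in((3,0),(2,1),(1,0),(2,3)):
    d=P[b]-P[a]; print(round(np.degrees(np.arctan2(d[1],d[0])),2),end=' ')
print(ray('wrist',323,103,.048,i)); to(.579,.127,.10)
to(.579,.127,.017)
E
```

```text
c [0.5804 0.1289] L [np.float64(0.1475), np.float64(0.1176), np.float64(0.1466), np.float64(0.1184)]
5.84 6.16 95.64 96.06 [0.58154773 0.1294106  0.048     ]
t 2.58 p [515.8 120.1 252.1] yaw 5.98 tilt [-0.0004 -0.0008] F [-0.5 -0.9  0.2] w 0.763
tool shift [ 63.7  -0.4 152.1]
t 2.58 p [515.8 120.1 252.1] yaw 5.98 tilt [-0.0004 -0.0008] F [-0.5 -0.9  0.2] w 0.763
tool shift [ 63.7  -0.5 235.1]
```

>>> carry_out(plan=[{"jaw": 90, "x": 13, "y": -0.5, "z": 32, "turn": 0}, {"jaw": 90, "x": 13, "y": -0.5, "z": 32, "turn": 0}, {"jaw": 90, "x": 13, "y": -0.5, "z": 32, "turn": 0}, {"jaw": 90, "x": 13, "y": -0.5, "z": 32, "turn": 0}, {"jaw": 90, "x": 12, "y": -0.2, "z": 32, "turn": 0}, {"jaw": 90, "x": 0, "y": 0, "z": 25, "turn": 0}, {"jaw": 90, "x": 0, "y": 0, "z": 20, "turn": 0}, {"jaw": 90, "x": 0, "y": 0, "z": 15, "turn": 0}, {"jaw": 90, "x": 0, "y": 0, "z": 10, "turn": 0}, {"jaw": 90, "x": 0, "y": 0, "z": 0, "turn": 0}])

```text
clock: 3.42
ee_pos: [0.5775, 0.1279, 0.0199]
eef_rot: [0.0, 0.999, 0.051, -0.002]
contact_force: [0.4, -0.1, 0.9]
width: 0.645
```

>>> carry_out(plan=[{"jaw": 255, "x": 0, "y": 0, "z": 0, "turn": 0}, {"jaw": 255, "x": 0, "y": 0, "z": 0, "turn": 0}, {"jaw": 255, "x": 0, "y": 0, "z": 0, "turn": 0}, {"jaw": 255, "x": 0, "y": 0, "z": 0, "turn": 0}, {"jaw": 255, "x": 0, "y": 0, "z": 0, "turn": 0}, {"jaw": 255, "x": 0, "y": 0, "z": 0, "turn": 0}, {"jaw": 255, "x": 0, "y": 0, "z": 0, "turn": 0}, {"jaw": 255, "x": 0, "y": 0, "z": 0, "turn": 0}], grip_force=40)

```text
clock: 4.08
ee_pos: [0.5807, 0.1297, 0.024]
eef_rot: [0.0, 0.999, 0.052, 0.001]
contact_force: [-1.7, -1.5, 6.8]
width: 0.157
```

>>> carry_out(plan=[{"jaw": 255, "x": 0, "y": 0, "z": -15, "turn": 0}, {"jaw": 255, "x": 0, "y": 0, "z": -30, "turn": 0}, {"jaw": 255, "x": 0, "y": 0, "z": -30, "turn": 0}, {"jaw": 255, "x": 0, "y": 0, "z": -30, "turn": 0}, {"jaw": 255, "x": 0, "y": 0, "z": -30, "turn": 0}, {"jaw": 255, "x": 0, "y": 0, "z": -25, "turn": 0}, {"jaw": 255, "x": -5.2, "y": 31, "z": 0, "turn": 0}, {"jaw": 255, "x": -5.2, "y": 31, "z": 0, "turn": 0}, {"jaw": 255, "x": -5.2, "y": 31, "z": 0, "turn": 0}, {"jaw": 255, "x": -5.2, "y": 31, "z": 0, "turn": 0}, {"jaw": 255, "x": -5.2, "y": 31, "z": 0, "turn": 0}, {"jaw": 255, "x": -5.2, "y": 31, "z": 0, "turn": 0}])

```text
clock: 5.08
ee_pos: [0.5668, -0.0594, 0.1817]
eef_rot: [-0.0, 0.999, 0.053, -0.001]
contact_force: [1.3, -0.7, -2.7]
width: 0.156
```

>>> carry_out(plan=[{"jaw": 255, "x": -5, "y": 31, "z": 0, "turn": 0}, {"jaw": 255, "x": -5, "y": 31, "z": 0, "turn": 0}, {"jaw": 255, "x": 0, "y": 0, "z": 0, "turn": -0.9}, {"jaw": 255, "x": 0, "y": 0, "z": 0, "turn": 0}, {"jaw": 255, "x": 0, "y": 0, "z": 15, "turn": 0}, {"jaw": 255, "x": 0, "y": 0, "z": 15, "turn": 0}, {"jaw": 255, "x": 0, "y": 0, "z": 0, "turn": 0}, {"jaw": 255, "x": 0, "y": 0, "z": 0, "turn": 0}, {"jaw": 255, "x": 0, "y": 0, "z": 0, "turn": 0}])

```text
clock: 5.83
ee_pos: [0.5646, -0.1203, 0.1529]
eef_rot: [0.0, 0.998, 0.061, 0.0]
contact_force: [-0.4, 0.6, -3.1]
width: 0.156
```

```bash
python3 - <<'E'
from h import *
st()
a=snap('wrist','w4'); t=snap('top','t4'); s=snap('scene','s4')
c=cv2.resize(t[140:250,290:430],None,fx=3.2,fy=3.2,interpolation=cv2.INTER_CUBIC)
d=cv2.resize(s[130:240,240:350],None,fx=3.2,fy=3.2,interpolation=cv2.INTER_CUBIC)
W=np.zeros((560,800,3),np.uint8); W[:352,:448]=c; W[:352,448:800]=d; 
W[352:560,:320]=cv2.resize(a[0:260,120:520],(320,208)); cv2.imwrite('pics/m4.png',W)
E
```

```text
t 5.83 p [ 564.6 -120.3  152.9] yaw 6.96 tilt [0.0004 0.    ] F [-0.4  0.6 -3.1] w 0.156
```

View pics/m4.png

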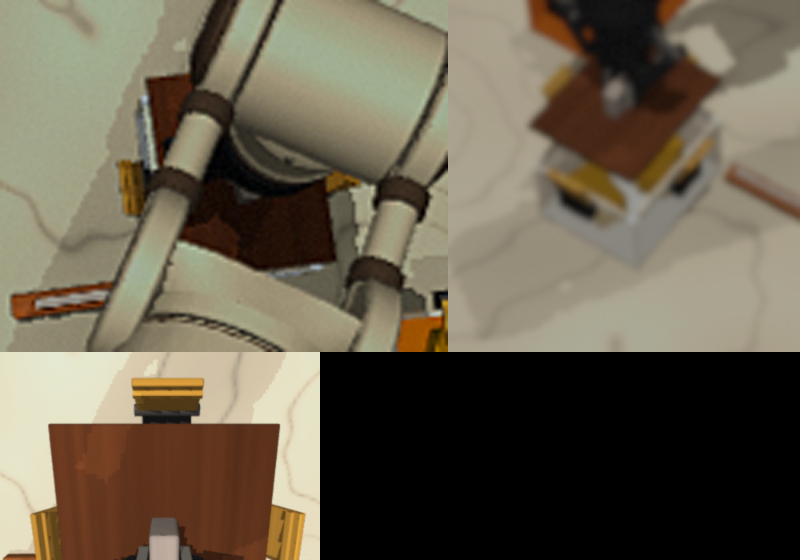

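The wrist view in the montage suggests the lid is slightly left of the far clip's middle. I measure that from the same picture.

```bash
python3 - <<'E'
from h import *
s,M=st(); i=eyes.camera_info('wrist'); T=np.array(i['T'])
im=cv2.imread('pics/w4.png').astype(int); B,G,R=im[...,0],im[...,1],im[...,2]
for v in range(30,105,5):
    g=np.where((R-B>90)&(G>80)&(np.arange(640)>250)&(np.arange(640)<420))[0] if False else None
    row=im[v]; y=np.where((row[250:420,2]-row[250:420,0]>70)&(row[250:420,1]>70))[0]+250
    k=np.where(row[250:420].sum(1)<120)[0]+250
    print(v,y[[0,-1]] if len(y) else '',k[[0,-1]] if len(k) else '')
for v in (92,95,100,110,130,150,200,230):
    row=im[v]; d=(row[:,2]-row[:,0]>35)&(row[:,1]<90)&(row[:,2]<150); y=np.where(d[150:500])[0]+150
    print('lid',v,y[[0,-1]] if len(y) else '')
def tool(u,v,z): return (M.T@(ray('wrist',u,v,z,i)-s['ee_pos'])*1e3).round(1)
for v,u0,u1,z in((36,285,374,.126),): pass
np.savez('w4.npz',M=M,p=s['ee_pos'],T=T)
print('cam in tool',(M.T@(T[:3,3]-s['ee_pos'])*1e3).round(1),(M.T@T[:3,:3]).round(4).tolist())
E
```

```text
t 5.98 p [ 565.  -121.   153.5] yaw 6.93 tilt [ 0.0018 -0.0007] F [-0.8  0.  -3.1] w 0.158
30  
35 [284 374] 
40 [284 374] 
45  
50 [285 373] 
55 [287 369] 
60 [290 291] 
65  
70  
75  [317 363]
80  [299 357]
85  [299 357]
90  
95  
100  
lid 92 [181 468]
lid 95 [181 468]
lid 100 [182 468]
lid 110 [183 467]
lid 130 [185 464]
lid 150 [187 462]
lid 200 [169 476]
lid 230 [169 472]
cam in tool [  70.3    0.2 -141.5] [[-0.0003, -0.9617, -0.274], [1.0, -0.0004, 0.0001], [-0.0002, -0.274, 0.9617]]
```

>>> carry_out(plan=[{"jaw": 255, "x": 0, "y": 2, "z": 0, "turn": 0}, {"jaw": 255, "x": 0, "y": 0, "z": 8, "turn": 0}, {"jaw": 255, "x": 0, "y": 0, "z": 8, "turn": 0}, {"jaw": 255, "x": 0, "y": 0, "z": 8, "turn": 0}, {"jaw": 255, "x": 0, "y": 0, "z": 8, "turn": 0}, {"jaw": 255, "x": 0, "y": 0, "z": 6, "turn": 0}, {"jaw": 255, "x": 0, "y": 0, "z": 4, "turn": 0}, {"jaw": 255, "x": 0, "y": 0, "z": 2, "turn": 0}, {"jaw": 255, "x": 0, "y": 0, "z": 2, "turn": 0}, {"jaw": 255, "x": 0, "y": 0, "z": 2, "turn": 0}, {"jaw": 255, "x": 0, "y": 0, "z": 0, "turn": 0}, {"jaw": 255, "x": 0, "y": 0, "z": 0, "turn": 0}])

```text
clock: 6.98
ee_pos: [0.5647, -0.1231, 0.1045]
eef_rot: [0.0, 0.998, 0.06, 0.0]
contact_force: [-0.3, 0.2, -2.7]
width: 0.159
```

>>> carry_out(plan=[{"jaw": 255, "x": 0, "y": 0, "z": 1, "turn": 0}, {"jaw": 255, "x": 0, "y": 0, "z": 1, "turn": 0}, {"jaw": 255, "x": 0, "y": 0, "z": 1, "turn": 0}, {"jaw": 255, "x": 0, "y": 0, "z": 1, "turn": 0}, {"jaw": 255, "x": 0, "y": 0, "z": 1, "turn": 0}, {"jaw": 255, "x": 0, "y": 0, "z": 0, "turn": 0}, {"jaw": 255, "x": 0, "y": 0, "z": 0, "turn": 0}])

```text
clock: 7.57
ee_pos: [0.5644, -0.123, 0.0992]
eef_rot: [-0.0, 0.998, 0.06, -0.0]
contact_force: [0.1, 0.8, -1.9]
width: 0.158
```

>>> carry_out(plan=[{"jaw": 255, "x": 0, "y": 0, "z": 1, "turn": 0}, {"jaw": 255, "x": 0, "y": 0, "z": 1, "turn": 0}, {"jaw": 255, "x": 0, "y": 0, "z": 1, "turn": 0}, {"jaw": 255, "x": 0, "y": 0, "z": 0, "turn": 0}, {"jaw": 255, "x": 0, "y": 0, "z": 0, "turn": 0}])

```text
clock: 7.98
ee_pos: [0.5647, -0.1231, 0.0967]
eef_rot: [0.0, 0.998, 0.06, 0.0]
contact_force: [-1.2, 0.3, 1.6]
width: 0.158
```

>>> carry_out(plan=[{"jaw": 110, "x": 0, "y": 0, "z": 0, "turn": 0}, {"jaw": 110, "x": 0, "y": 0, "z": 0, "turn": 0}, {"jaw": 110, "x": 0, "y": 0, "z": 0, "turn": 0}, {"jaw": 110, "x": 0, "y": 0, "z": 0, "turn": 0}, {"jaw": 110, "x": 0, "y": 0, "z": -10, "turn": 0}, {"jaw": 110, "x": 0, "y": 0, "z": -20, "turn": 0}, {"jaw": 110, "x": 0, "y": 0, "z": -35, "turn": 0}, {"jaw": 255, "x": 0, "y": 0, "z": -35, "turn": 0}, {"jaw": 255, "x": -20, "y": 0, "z": -35, "turn": 0}, {"jaw": 255, "x": -20, "y": 0, "z": -20, "turn": 0}, {"jaw": 255, "x": -20, "y": 0, "z": 0, "turn": 0}, {"jaw": 255, "x": 0, "y": 0, "z": 0, "turn": 0}])

```text
clock: 8.98
ee_pos: [0.5038, -0.1309, 0.2542]
eef_rot: [0.001, 0.998, 0.06, 0.001]
contact_force: [0.8, 0.5, -1.4]
width: 0.007
```

```bash
python3 - <<'E'
from h import *
st()
import pickle; pickle.dump(eyes.camera_info('wrist'),open('w5.pkl','wb')); im=snap('wrist','w5')
cv2.imwrite('pics/w5c.png',cv2.resize(im[0:330,180:460],None,fx=1.8,fy=1.8,interpolation=cv2.INTER_CUBIC))
E
```

```text
t 8.98 p [ 503.8 -130.9  254.2] yaw 6.86 tilt [ 0.0029 -0.0024] F [ 0.8  0.5 -1.4] w 0.007
```

View pics/w5c.png

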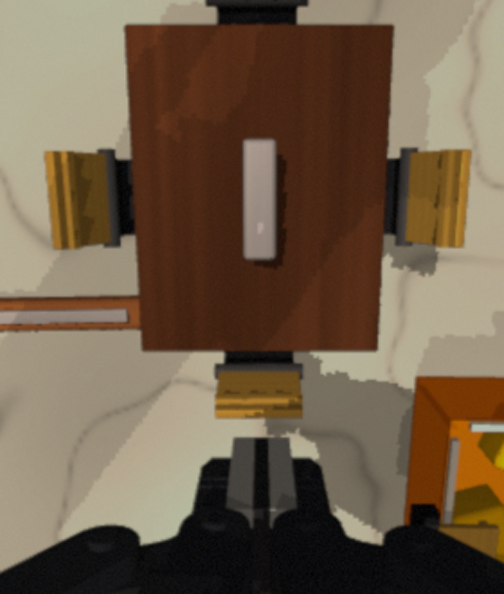

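The lid lies in the mouth, centred, with all four clips open. In the crop the hinges are at left (108,198), right (403,196), near (258,370) and far (257,15).

```bash
python3 - <<'E'
from h import *
import pickle; i=pickle.load(open('w5.pkl','rb'))
s,M=st(); p=s['ee_pos']
f=lambda u,v,z:(M.T@(ray('wrist',u/1.8+180,v/1.8,z,i)-p)*1e3).round(1)
for n,u,v,z in(('L',108,198,.095),('R',403,196,.095),('N',258,370,.095),('F',257,8,.095),('tipL',52,200,.126),('tipR',465,198,.126),('tipN',258,412,.124)): print(n,f(u,v,z))
for c in((125,25),(393,25),(378,351),(142,351)): print(f(*c,.092))
print('fingers mid tip',f(262,438,.254))
E
```

```text
t 9.03 p [ 504.5 -130.6  252.9] yaw 6.84 tilt [ 0.0022 -0.0012] F [-0.2 -0.1 -0.2] w 0.003
L [ 60.8 -69.4 157.9]
R [ 61.6  66.2 158.1]
N [-21.9  -0.6 157.9]
F [139.3  -0.8 158.2]
tipL [ 60.9 -85.4 126.9]
tipR [ 61.6  85.1 127.2]
tipN [-33.1  -0.5 128.8]
[133.4 -58.  161.1]
[133.4  58.2 161.3]
[-13.  59. 161.]
[-12.9 -58.1 160.8]
fingers mid tip [ 9.3  0.8 -1.1]
```

>>> carry_out(plan=[{"jaw": 255, "x": -34, "y": -0.5, "z": 0, "turn": 0}, {"jaw": 255, "x": -34, "y": 0, "z": 10, "turn": 0}, {"jaw": 255, "x": 0, "y": 0, "z": 36, "turn": 0}, {"jaw": 255, "x": 0, "y": 0, "z": 36, "turn": 0}, {"jaw": 255, "x": 0, "y": 0, "z": 34, "turn": 0}, {"jaw": 255, "x": 0, "y": 0, "z": 20, "turn": 0}, {"jaw": 255, "x": 0, "y": 0, "z": 0, "turn": 0}, {"jaw": 255, "x": 6, "y": 0, "z": -0.8, "turn": 0}, {"jaw": 255, "x": 6, "y": 0, "z": -0.8, "turn": 0}, {"jaw": 255, "x": 6, "y": 0, "z": -0.8, "turn": 0}, {"jaw": 255, "x": 6, "y": 0, "z": -0.8, "turn": 0}, {"jaw": 255, "x": 6, "y": 0, "z": -0.8, "turn": 0}])

```text
clock: 10.03
ee_pos: [0.467, -0.1352, 0.1212]
eef_rot: [0.001, 0.998, 0.061, -0.002]
contact_force: [-11.3, -2.3, 6.5]
width: -0.005
```

>>> carry_out(plan=[{"jaw": 255, "x": 4, "y": 0, "z": 0, "turn": 0}, {"jaw": 255, "x": 4, "y": 0, "z": 0.2, "turn": 0}, {"jaw": 255, "x": 3.6, "y": 0, "z": 1, "turn": 0}, {"jaw": 255, "x": 3.6, "y": 0, "z": 1, "turn": 0}, {"jaw": 255, "x": 4.2, "y": 0, "z": 0.9, "turn": 0}, {"jaw": 255, "x": 4.2, "y": 0, "z": 0.9, "turn": 0}, {"jaw": 255, "x": 4, "y": 0, "z": 2.2, "turn": 0}, {"jaw": 255, "x": 4, "y": 0, "z": 2.2, "turn": 0}, {"jaw": 255, "x": 2, "y": 0, "z": 2.6, "turn": 0}, {"jaw": 255, "x": 1, "y": 0, "z": 2.6, "turn": 0}, {"jaw": 255, "x": 1, "y": 0, "z": 2.6, "turn": 0}, {"jaw": 255, "x": 0, "y": 0, "z": 0, "turn": 0}])

```text
clock: 11.03
ee_pos: [0.5025, -0.1303, 0.1042]
eef_rot: [0.0, 0.998, 0.061, -0.001]
contact_force: [-3.8, -0.8, 3.2]
width: 0.003
```

>>> carry_out(plan=[{"jaw": 255, "x": 0.4, "y": 0, "z": 1, "turn": 0}, {"jaw": 255, "x": 0.3, "y": 0, "z": 1, "turn": 0}, {"jaw": 255, "x": 0.3, "y": 0, "z": 1, "turn": 0}, {"jaw": 255, "x": 0.3, "y": 0, "z": 0.8, "turn": 0}, {"jaw": 255, "x": 0.2, "y": 0, "z": 0.8, "turn": 0}, {"jaw": 255, "x": 0.2, "y": 0, "z": 0.8, "turn": 0}, {"jaw": 255, "x": 0, "y": 0, "z": 0.8, "turn": 0}, {"jaw": 255, "x": 0, "y": 0, "z": 0, "turn": 0}])

```text
clock: 11.7
ee_pos: [0.5047, -0.1302, 0.0989]
eef_rot: [0.001, 0.998, 0.061, -0.0]
contact_force: [-6.8, 0.7, 6.2]
width: -0.0
```

>>> carry_out(plan=[{"jaw": 255, "x": -0.3, "y": 0, "z": 0.8, "turn": 0}, {"jaw": 255, "x": 0, "y": 0, "z": 0.8, "turn": 0}, {"jaw": 255, "x": 0, "y": 0, "z": 0.8, "turn": 0}, {"jaw": 255, "x": 0, "y": 0, "z": 0, "turn": 0}])

```text
clock: 12.03
ee_pos: [0.5049, -0.1302, 0.0972]
eef_rot: [0.001, 0.998, 0.061, 0.0]
contact_force: [-7.5, 1.7, 8.7]
width: 0.001
```

>>> carry_out(plan=[{"jaw": 255, "x": 0, "y": 0, "z": 0.8, "turn": 0}, {"jaw": 255, "x": 0, "y": 0, "z": 0.8, "turn": 0}, {"jaw": 255, "x": 0, "y": 0, "z": 0.8, "turn": 0}, {"jaw": 255, "x": 0, "y": 0, "z": 0, "turn": 0}])

```text
clock: 12.37
ee_pos: [0.5051, -0.1302, 0.0961]
eef_rot: [0.001, 0.998, 0.061, 0.0]
contact_force: [-12.3, 3.3, 19.6]
width: -0.002
```

>>> carry_out(plan=[{"jaw": 255, "x": -0.8, "y": 0, "z": 0.4, "turn": 0}, {"jaw": 255, "x": 0, "y": 0, "z": 0.4, "turn": 0}, {"jaw": 255, "x": 0, "y": 0, "z": 0, "turn": 0}, {"jaw": 255, "x": 0, "y": 0, "z": 0, "turn": 0}])

```text
clock: 12.7
ee_pos: [0.5051, -0.1303, 0.096]
eef_rot: [0.001, 0.998, 0.061, 0.001]
contact_force: [-9.7, 5.0, 22.7]
width: -0.001
```

>>> carry_out(plan=[{"jaw": 255, "x": 0, "y": 0, "z": -20, "turn": 0}, {"jaw": 255, "x": 0, "y": 0, "z": -36, "turn": 0}, {"jaw": 255, "x": 38, "y": 0, "z": 0, "turn": 0}, {"jaw": 255, "x": 38, "y": 0, "z": 0, "turn": 0}, {"jaw": 255, "x": 38, "y": 0, "z": 0, "turn": 0}, {"jaw": 255, "x": 38, "y": 0, "z": 0, "turn": 0}, {"jaw": 255, "x": 38, "y": 0, "z": 0, "turn": 0}, {"jaw": 255, "x": 0, "y": 0, "z": 0, "turn": 0}, {"jaw": 255, "x": 0, "y": 0, "z": 0, "turn": 0}])

```text
clock: 13.45
ee_pos: [0.6938, -0.1065, 0.147]
eef_rot: [0.0, 0.998, 0.061, 0.0]
contact_force: [-0.2, -0.1, -0.2]
width: 0.0
```

```bash
python3 - <<'E'
from h import *
s,M=st(); print('c',(M.T@(s['ee_pos']-np.array([.5647,-.1231,.093]))*1e3).round(1))
E
```

```text
t 13.45 p [ 693.8 -106.5  147. ] yaw 6.99 tilt [ 0.0007 -0.0002] F [-0.2 -0.1 -0.2] w 0.0
c [130.2  -0.8 -53.9]
```

>>> carry_out(plan=[{"jaw": 255, "x": 0, "y": 0, "z": 15, "turn": 0}, {"jaw": 255, "x": 0, "y": 0, "z": 15, "turn": 0}, {"jaw": 255, "x": 0, "y": 0, "z": 0, "turn": 0}, {"jaw": 255, "x": -6, "y": 0, "z": -0.8, "turn": 0}, {"jaw": 255, "x": -6, "y": 0, "z": -0.8, "turn": 0}, {"jaw": 255, "x": -6, "y": 0, "z": -0.8, "turn": 0}, {"jaw": 255, "x": -6, "y": 0, "z": -0.8, "turn": 0}, {"jaw": 255, "x": -6, "y": 0, "z": -0.8, "turn": 0}, {"jaw": 255, "x": -4, "y": 0, "z": 0, "turn": 0}, {"jaw": 255, "x": -4, "y": 0, "z": 0.2, "turn": 0}])

```text
clock: 14.28
ee_pos: [0.6569, -0.1118, 0.1244]
eef_rot: [0.001, 0.998, 0.06, 0.005]
contact_force: [8.1, 2.4, 1.0]
width: -0.001
```

>>> carry_out(plan=[{"jaw": 255, "x": -3.6, "y": 0, "z": 1, "turn": 0}, {"jaw": 255, "x": -3.6, "y": 0, "z": 1, "turn": 0}, {"jaw": 255, "x": -4.2, "y": 0, "z": 0.9, "turn": 0}, {"jaw": 255, "x": -4.2, "y": 0, "z": 0.9, "turn": 0}, {"jaw": 255, "x": -4, "y": 0, "z": 2.2, "turn": 0}, {"jaw": 255, "x": -4, "y": 0, "z": 2.2, "turn": 0}, {"jaw": 255, "x": -2.5, "y": 0, "z": 2.6, "turn": 0}, {"jaw": 255, "x": -1.5, "y": 0, "z": 2.6, "turn": 0}, {"jaw": 255, "x": -1, "y": 0, "z": 2.6, "turn": 0}, {"jaw": 255, "x": -0.3, "y": 0, "z": 1, "turn": 0}, {"jaw": 255, "x": 0, "y": 0, "z": 0, "turn": 0}])

```text
clock: 15.2
ee_pos: [0.6278, -0.1157, 0.108]
eef_rot: [0.001, 0.998, 0.06, 0.004]
contact_force: [3.9, 1.2, 5.9]
width: -0.001
```

>>> carry_out(plan=[{"jaw": 255, "x": -0.4, "y": 0, "z": 1, "turn": 0}, {"jaw": 255, "x": -0.4, "y": 0, "z": 1, "turn": 0}, {"jaw": 255, "x": -0.3, "y": 0, "z": 1, "turn": 0}, {"jaw": 255, "x": -0.3, "y": 0, "z": 1, "turn": 0}, {"jaw": 255, "x": -0.2, "y": 0, "z": 1, "turn": 0}, {"jaw": 255, "x": -0.2, "y": 0, "z": 0.8, "turn": 0}, {"jaw": 255, "x": 0, "y": 0, "z": 0.8, "turn": 0}, {"jaw": 255, "x": 0, "y": 0, "z": 0.8, "turn": 0}, {"jaw": 255, "x": 0, "y": 0, "z": 0, "turn": 0}])

```text
clock: 15.95
ee_pos: [0.625, -0.116, 0.1003]
eef_rot: [0.001, 0.998, 0.06, 0.003]
contact_force: [-0.5, 1.8, 8.0]
width: -0.003
```

>>> carry_out(plan=[{"jaw": 255, "x": 0, "y": 0, "z": 0.8, "turn": 0}, {"jaw": 255, "x": 0, "y": 0, "z": 0.8, "turn": 0}, {"jaw": 255, "x": 0, "y": 0, "z": 0.8, "turn": 0}, {"jaw": 255, "x": 0, "y": 0, "z": 0.8, "turn": 0}, {"jaw": 255, "x": 0, "y": 0, "z": 0, "turn": 0}])

```text
clock: 16.37
ee_pos: [0.6244, -0.1161, 0.0969]
eef_rot: [0.001, 0.998, 0.06, 0.002]
contact_force: [-1.7, 1.7, 8.1]
width: -0.001
```

>>> carry_out(plan=[{"jaw": 255, "x": 0, "y": 0, "z": 0.8, "turn": 0}, {"jaw": 255, "x": 0, "y": 0, "z": 0.8, "turn": 0}, {"jaw": 255, "x": 0, "y": 0, "z": 0, "turn": 0}])

```text
clock: 16.62
ee_pos: [0.6243, -0.1161, 0.096]
eef_rot: [0.001, 0.998, 0.06, 0.002]
contact_force: [-4.3, 0.8, 13.4]
width: 0.002
```

>>> carry_out(plan=[{"jaw": 255, "x": 0, "y": 0, "z": 0.8, "turn": 0}, {"jaw": 255, "x": 0, "y": 0, "z": 0.6, "turn": 0}, {"jaw": 255, "x": 0, "y": 0, "z": 0, "turn": 0}, {"jaw": 255, "x": 0, "y": 0, "z": 0, "turn": 0}])

```text
clock: 16.95
ee_pos: [0.6244, -0.1161, 0.096]
eef_rot: [0.001, 0.998, 0.06, 0.002]
contact_force: [-8.4, 3.0, 20.4]
width: 0.0
```

>>> carry_out(plan=[{"jaw": 255, "x": 0, "y": 0, "z": -20, "turn": 0}, {"jaw": 255, "x": 0, "y": 0, "z": -36, "turn": 0}, {"jaw": 255, "x": -15, "y": -30, "z": 0, "turn": 0}, {"jaw": 255, "x": -15, "y": -30, "z": 0, "turn": 0}, {"jaw": 255, "x": -15, "y": -30, "z": 0, "turn": 0}, {"jaw": 255, "x": -15, "y": -31, "z": 0, "turn": 0}, {"jaw": 255, "x": 0, "y": 0, "z": 0, "turn": 0}, {"jaw": 255, "x": 0, "y": 0, "z": 0, "turn": 0}])

```text
clock: 17.62
ee_pos: [0.5485, -0.0014, 0.1473]
eef_rot: [0.0, 0.998, 0.061, 0.0]
contact_force: [0.1, -0.3, 0.5]
width: 0.0
```

```bash
python3 - <<'E'
from h import *
s,M=st(); print('c',(M.T@(s['ee_pos']-np.array([.5647,-.1231,.093]))*1e3).round(1))
import pickle; pickle.dump((eyes.camera_info('wrist'),M,s['ee_pos']),open('w6.pkl','wb')); im=snap('wrist','w6')
cv2.imwrite('pics/w6c.png',im)
E
```

```text
t 17.62 p [548.5  -1.4 147.3] yaw 7.03 tilt [ 0.001  -0.0004] F [ 0.1 -0.3  0.5] w 0.0
c [  -1.2 -122.7  -54.3]
```

View pics/w6c.png

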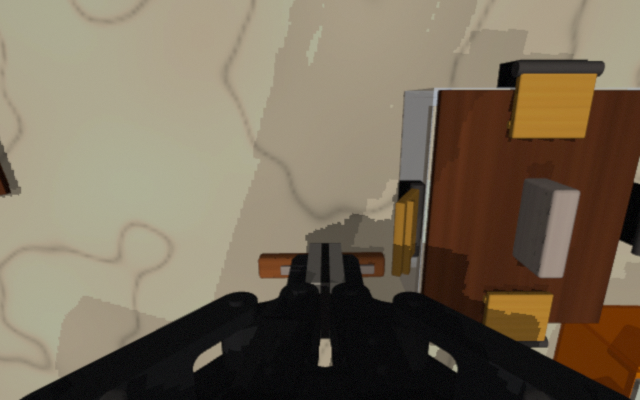

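Near and far clips lie flat on the lid. The left clip (u 395 to 423, v 185 to 275) is open. The shut fingertips are about 15 mm wide along the jaws.

>>> carry_out(plan=[{"jaw": 255, "x": 1.5, "y": 6, "z": 15, "turn": 0}, {"jaw": 255, "x": 0, "y": 6, "z": 15, "turn": 0}, {"jaw": 255, "x": 0, "y": 0, "z": 0, "turn": 0}, {"jaw": 255, "x": 0, "y": 6, "z": -0.8, "turn": 0}, {"jaw": 255, "x": 0, "y": 6, "z": -0.8, "turn": 0}, {"jaw": 255, "x": 0, "y": 6, "z": -0.8, "turn": 0}, {"jaw": 255, "x": 0, "y": 6, "z": -0.8, "turn": 0}, {"jaw": 255, "x": 0, "y": 6, "z": -0.8, "turn": 0}, {"jaw": 255, "x": 0, "y": 4, "z": 0, "turn": 0}, {"jaw": 255, "x": 0, "y": 4, "z": 0.2, "turn": 0}, {"jaw": 255, "x": 0, "y": 0, "z": 0, "turn": 0}])

```text
clock: 18.58
ee_pos: [0.5583, -0.0514, 0.1229]
eef_rot: [-0.001, 0.998, 0.06, 0.002]
contact_force: [-2.2, 6.5, 7.9]
width: -0.001
```

```bash
python3 - <<'E'
from h import *
s,M=st(); print('c',(M.T@(s['ee_pos']-np.array([.5647,-.1231,.093]))*1e3).round(1))
E
```

```text
t 18.58 p [558.3 -51.4 122.9] yaw 6.87 tilt [0.0031 0.0025] F [-2.2  6.5  7.9] w -0.001
c [  2.3 -72.  -29.8]
```

>>> carry_out(plan=[{"jaw": 255, "x": 0, "y": 3.6, "z": 1.4, "turn": 0}, {"jaw": 255, "x": 0, "y": 3.6, "z": 1.4, "turn": 0}, {"jaw": 255, "x": 0, "y": 4.2, "z": 1.2, "turn": 0}, {"jaw": 255, "x": 0, "y": 4.2, "z": 1.2, "turn": 0}, {"jaw": 255, "x": 0, "y": 4, "z": 2.2, "turn": 0}, {"jaw": 255, "x": 0, "y": 4, "z": 2.2, "turn": 0}, {"jaw": 255, "x": 0, "y": 2.5, "z": 2.6, "turn": 0}, {"jaw": 255, "x": 0, "y": 1.2, "z": 2.6, "turn": 0}, {"jaw": 255, "x": 0, "y": 0.6, "z": 2.6, "turn": 0}, {"jaw": 255, "x": 0, "y": 0.3, "z": 1, "turn": 0}, {"jaw": 255, "x": 0, "y": 0, "z": 0, "turn": 0}])

```text
clock: 19.5
ee_pos: [0.5613, -0.0793, 0.1037]
eef_rot: [-0.001, 0.998, 0.06, 0.001]
contact_force: [-0.4, 3.8, 5.1]
width: -0.002
```

>>> carry_out(plan=[{"jaw": 255, "x": 0, "y": 0.3, "z": 1, "turn": 0}, {"jaw": 255, "x": 0, "y": 0.3, "z": 1, "turn": 0}, {"jaw": 255, "x": 0, "y": 0, "z": 0.8, "turn": 0}, {"jaw": 255, "x": 0, "y": 0, "z": 0.8, "turn": 0}, {"jaw": 255, "x": 0, "y": 0, "z": 0.8, "turn": 0}, {"jaw": 255, "x": 0, "y": 0, "z": 0.8, "turn": 0}, {"jaw": 255, "x": 0, "y": 0, "z": 0.8, "turn": 0}, {"jaw": 255, "x": 0, "y": 0, "z": 0.8, "turn": 0}, {"jaw": 255, "x": 0, "y": 0, "z": 0, "turn": 0}])

```text
clock: 20.25
ee_pos: [0.5616, -0.0807, 0.0975]
eef_rot: [-0.0, 0.998, 0.06, 0.001]
contact_force: [-2.2, 3.7, 6.6]
width: -0.002
```

>>> carry_out(plan=[{"jaw": 255, "x": 0, "y": 0, "z": 0.8, "turn": 0}, {"jaw": 255, "x": 0, "y": 0, "z": 0.8, "turn": 0}, {"jaw": 255, "x": 0, "y": 0, "z": 0.8, "turn": 0}, {"jaw": 255, "x": 0, "y": 0, "z": 0, "turn": 0}])

```text
clock: 20.58
ee_pos: [0.5617, -0.0809, 0.096]
eef_rot: [0.0, 0.998, 0.06, 0.001]
contact_force: [-4.9, 3.8, 13.3]
width: 0.003
```

>>> carry_out(plan=[{"jaw": 255, "x": 0, "y": 0, "z": 0.8, "turn": 0}, {"jaw": 255, "x": 0, "y": 0, "z": 0.6, "turn": 0}, {"jaw": 255, "x": 0, "y": 0, "z": 0, "turn": 0}, {"jaw": 255, "x": 0, "y": 0, "z": 0, "turn": 0}])

```text
clock: 20.92
ee_pos: [0.5617, -0.081, 0.096]
eef_rot: [0.0, 0.998, 0.06, 0.001]
contact_force: [-9.8, 4.7, 20.4]
width: -0.003
```

>>> carry_out(plan=[{"jaw": 255, "x": 0, "y": 0, "z": -20, "turn": 0}, {"jaw": 255, "x": 0, "y": 0, "z": -36, "turn": 0}, {"jaw": 255, "x": -1, "y": 32, "z": 0, "turn": 0}, {"jaw": 255, "x": 0, "y": 32, "z": 0, "turn": 0}, {"jaw": 255, "x": 0, "y": 32, "z": 0, "turn": 0}, {"jaw": 255, "x": 0, "y": 32, "z": 0, "turn": 0}, {"jaw": 255, "x": 0, "y": 28, "z": 0, "turn": 0}, {"jaw": 255, "x": 0, "y": 0, "z": 0, "turn": 0}, {"jaw": 255, "x": 0, "y": 0, "z": 0, "turn": 0}])

```text
clock: 21.67
ee_pos: [0.5784, -0.2378, 0.1484]
eef_rot: [0.001, 0.998, 0.059, 0.001]
contact_force: [-0.0, 0.5, -0.5]
width: -0.001
```

```bash
python3 - <<'E'
from h import *
s,M=st(); print('c',(M.T@(s['ee_pos']-np.array([.5647,-.1231,.093]))*1e3).round(1))
E
```

```text
t 21.67 p [ 578.4 -237.8  148.4] yaw 6.75 tilt [ 0.0017 -0.001 ] F [-0.   0.5 -0.5] w -0.001
c [  0.3 115.6 -55.3]
```

>>> carry_out(plan=[{"jaw": 255, "x": 0, "y": 0, "z": 15, "turn": 0}, {"jaw": 255, "x": 0, "y": 0, "z": 15, "turn": 0}, {"jaw": 255, "x": 0, "y": -5, "z": 0, "turn": 0}, {"jaw": 255, "x": 0, "y": -6, "z": -0.8, "turn": 0}, {"jaw": 255, "x": 0, "y": -6, "z": -0.8, "turn": 0}, {"jaw": 255, "x": 0, "y": -6, "z": -0.8, "turn": 0}, {"jaw": 255, "x": 0, "y": -6, "z": -0.8, "turn": 0}, {"jaw": 255, "x": 0, "y": -6, "z": -0.8, "turn": 0}, {"jaw": 255, "x": 0, "y": -4, "z": 0, "turn": 0}, {"jaw": 255, "x": 0, "y": -4, "z": 0.2, "turn": 0}, {"jaw": 255, "x": 0, "y": 0, "z": 0, "turn": 0}])

```text
clock: 22.58
ee_pos: [0.5747, -0.1953, 0.1252]
eef_rot: [0.004, 0.998, 0.061, 0.002]
contact_force: [-1.6, -6.8, 6.1]
width: 0.004
```

```bash
python3 - <<'E'
from h import *
s,M=st(); print('c',(M.T@(s['ee_pos']-np.array([.5647,-.1231,.093]))*1e3).round(1))
E
```

```text
t 22.58 p [ 574.7 -195.3  125.2] yaw 6.95 tilt [ 0.0053 -0.0078] F [-1.6 -6.8  6.1] w 0.004
c [  1.3  73.2 -31.6]
```

>>> carry_out(plan=[{"jaw": 255, "x": 0, "y": -3.6, "z": 2, "turn": 0}, {"jaw": 255, "x": 0, "y": -3.6, "z": 1.8, "turn": 0}, {"jaw": 255, "x": 0, "y": -4.2, "z": 1.4, "turn": 0}, {"jaw": 255, "x": 0, "y": -4.2, "z": 1.4, "turn": 0}, {"jaw": 255, "x": 0, "y": -4, "z": 2.4, "turn": 0}, {"jaw": 255, "x": 0, "y": -4, "z": 2.4, "turn": 0}, {"jaw": 255, "x": 0, "y": -2.5, "z": 2.6, "turn": 0}, {"jaw": 255, "x": 0, "y": -1.5, "z": 2.6, "turn": 0}, {"jaw": 255, "x": 0, "y": -1, "z": 2.6, "turn": 0}, {"jaw": 255, "x": 0, "y": -0.3, "z": 1, "turn": 0}, {"jaw": 255, "x": 0, "y": 0, "z": 0, "turn": 0}])

```text
clock: 23.5
ee_pos: [0.5722, -0.1667, 0.1049]
eef_rot: [0.004, 0.998, 0.061, 0.003]
contact_force: [0.3, -5.8, 6.1]
width: 0.001
```

>>> carry_out(plan=[{"jaw": 255, "x": 0, "y": -0.3, "z": 1, "turn": 0}, {"jaw": 255, "x": 0, "y": -0.3, "z": 1, "turn": 0}, {"jaw": 255, "x": 0, "y": -0.3, "z": 0.8, "turn": 0}, {"jaw": 255, "x": 0, "y": 0, "z": 0.8, "turn": 0}, {"jaw": 255, "x": 0, "y": 0, "z": 0.8, "turn": 0}, {"jaw": 255, "x": 0, "y": 0, "z": 0.8, "turn": 0}, {"jaw": 255, "x": 0, "y": 0, "z": 0.8, "turn": 0}, {"jaw": 255, "x": 0, "y": 0, "z": 0.8, "turn": 0}, {"jaw": 255, "x": 0, "y": 0, "z": 0, "turn": 0}])

```text
clock: 24.25
ee_pos: [0.5721, -0.165, 0.0982]
eef_rot: [0.003, 0.998, 0.061, 0.003]
contact_force: [-0.5, -4.3, 7.1]
width: -0.001
```

>>> carry_out(plan=[{"jaw": 255, "x": 0, "y": 0, "z": 0.8, "turn": 0}, {"jaw": 255, "x": 0, "y": 0, "z": 0.8, "turn": 0}, {"jaw": 255, "x": 0, "y": 0, "z": 0.8, "turn": 0}, {"jaw": 255, "x": 0, "y": 0, "z": 0, "turn": 0}])

```text
clock: 24.58
ee_pos: [0.572, -0.1648, 0.0961]
eef_rot: [0.003, 0.998, 0.061, 0.003]
contact_force: [-0.5, -3.0, 8.8]
width: -0.001
```

>>> carry_out(plan=[{"jaw": 255, "x": 0, "y": 0, "z": 0.8, "turn": 0}, {"jaw": 255, "x": 0, "y": 0, "z": 0, "turn": 0}, {"jaw": 255, "x": 0, "y": 0, "z": 0, "turn": 0}])

```text
clock: 24.83
ee_pos: [0.572, -0.1648, 0.096]
eef_rot: [0.003, 0.998, 0.061, 0.003]
contact_force: [-3.1, -2.5, 12.8]
width: -0.004
```

>>> carry_out(plan=[{"jaw": 255, "x": 0, "y": 0, "z": 0.8, "turn": 0}, {"jaw": 255, "x": 0, "y": 0, "z": 0.5, "turn": 0}, {"jaw": 255, "x": 0, "y": 0, "z": 0, "turn": 0}, {"jaw": 255, "x": 0, "y": 0, "z": 0, "turn": 0}])

```text
clock: 25.17
ee_pos: [0.5721, -0.1648, 0.0959]
eef_rot: [0.003, 0.998, 0.061, 0.003]
contact_force: [-6.1, -1.7, 19.9]
width: 0.002
```

>>> carry_out(plan=[{"jaw": 255, "x": 0, "y": 0, "z": -20, "turn": 0}, {"jaw": 255, "x": 0, "y": 0, "z": -30, "turn": 0}, {"jaw": 255, "x": -20, "y": -12, "z": -30, "turn": 0}, {"jaw": 255, "x": -35, "y": -15, "z": -20, "turn": 0}, {"jaw": 255, "x": -35, "y": -15, "z": 0, "turn": 0}, {"jaw": 255, "x": -35, "y": 0, "z": 0, "turn": 0}, {"jaw": 255, "x": 0, "y": 0, "z": 0, "turn": 0}, {"jaw": 255, "x": 0, "y": 0, "z": 0, "turn": 0}])

```text
clock: 25.83
ee_pos: [0.4405, -0.1362, 0.1899]
eef_rot: [0.001, 0.998, 0.06, 0.001]
contact_force: [0.9, -0.1, 0.6]
width: 0.002
```

```bash
python3 - <<'E'
from h import *
st(); im=snap('wrist','w7'); s=snap('scene','s7')
W=np.zeros((560,800,3),np.uint8); W[:,:400]=cv2.resize(im[0:252,230:410],(400,560),interpolation=cv2.INTER_CUBIC)
W[:400,400:]=cv2.resize(s[130:240,240:350],(400,400),interpolation=cv2.INTER_CUBIC); cv2.imwrite('pics/m7.png',W)
E
```

```text
t 25.83 p [ 440.5 -136.2  189.9] yaw 6.88 tilt [ 0.0019 -0.0009] F [ 0.9 -0.1  0.6] w 0.002
```

View pics/m7.png

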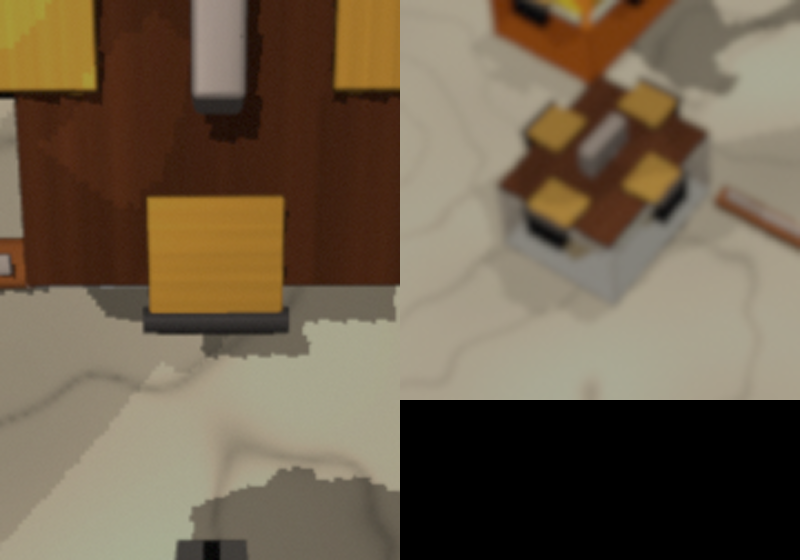

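The picture shows all four clips flat on the lid, and the lid level. The arm is clear of everything.

```bash
python3 -c "
from cell import job
print(job.job_done())"
```

```text
the job is handed in; nothing more can be done
None
```

The lid is on the keeper and all four clips are pressed home. I laid it on the seal with the clips still open, let go, then closed the clips in the order near, far, left, right. The job was handed in at about 26 s of the 72 s allowed.

- **Clips:** Each one stopped with the fingertips at 96 mm, which is the height of a closed clip's top. The force then rose from 9–20 N to 20–23 N with no further movement.
- **Forces:** The highest push I read was about 25 N in total, under the 40 N limit. I read the force only at the end of each move, so brief peaks in between were not seen.
- **Lid:** The last pictures show all four clips flat and the lid level. I did not measure the flushness of the lid on its seal directly, and I did not press the near clip again after closing the others.
- **Bystanders:** The arm did not go near the bottle or glass, and it passed well above the corkscrew. I did not measure their positions again at the end.
- **Disagreement:** The top and wrist cameras differed by about 3 mm on the keeper's position. I settled it by comparing the held lid with the far clip in the wrist camera. The lid then went into the mouth without catching.

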